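# Snap the retaining ring into the slicer spindle's groove

## Task

The slicing disc lies loose on the spindle of the white slicer base: secure it with the large spring ring (not the small one, which must be left where it is). Squeeze the ring's two black handles together to spread it, lower it spread from above over the spindle's head until it lies on the disc, and let it close in the groove under the head.

Things in the scene. Friction and masses are not known exactly. Their poses are not given: they have to be found in the camera images.
- ring_clip: The large spring ring, ring and pliers in one: two halves of 8 mm steel bar hinged at an upright pivot, 118 mm long, 90 g, lying flat. Origin: pivot axis at the underside; x towards the ring, z up. Behind the pivot (-x) the bars splay to two upright black paddles. The frame is that of the left (+y) half: when spread it is turned by +half the joint value about z from the clip's centre line.
- clip_grip (a point): Where to squeeze: midway between the black paddles while closed, 50 mm behind the pivot, 36 mm above the underside. Paddles 15 mm wide (x), 6 mm thick, tops 52 mm above the underside, 58 mm apart over the outer faces when closed. Squeeze along y: at the stop they are 19 mm over the faces, flat to the fingers, and 55 mm behind the pivot. Fixed to the left half.
- ring_clip_jaw (a joint): Spread of the large ring: 0 = closed, as it starts and as its spring shuts it; 0.64 rad = paddles squeezed to the stop (about 7 N; squeeze harder for a firm hold). Each jaw swings half of it. Fully spread the jaws are about 50 mm apart, and a post 30 mm across passes best 44 mm ahead of the pivot, with about 9 mm to spare sideways and 5 mm fore and aft.
- clip_ring (a point): Centre of the large ring's bore at its underside, 40 mm ahead of the pivot (+x); bore 26 mm, outside 42 mm, split at the front, bar 8 mm thick. Fixed to the left half, so it is the true centre only when closed.
- groove (a point): Point on the upright spindle's axis level with the slicing disc's top face, z up. The flat steel disc, 200 mm across, top 70 mm above the worktop, sits on a fixed white motor base 180 mm square. Above the disc the spindle has a neck 16 mm across and 18 mm high (the groove), then a head 30 mm across tapering to 18 mm at its top, 35 mm above the disc.
- small_clip: The small spring ring, the wrong size: same make, bore 12 mm, outside 28 mm, about 80 mm long, paddles 36 mm behind its pivot. Origin on its pivot, underside. To be left alone.

How it is judged:
On the way:
1. the large ring is held spread above the spindle's head or around it (value of joint ring_clip_jaw above 0.3 rad and horizontal distance between clip_ring and groove below 0.035 m and z of clip_ring in the frame of groove above 0.022 m), for 0.1 s.
At the end, for the whole second after the job is handed in: the large ring is closed (spread under 0.15 rad) round the spindle's neck, centre within 10 mm of the axis and within 10 mm of the disc's face, flat within 10 degrees, let go and at rest (horizontal distance between clip_ring and groove below 0.01 m and z of clip_ring in the frame of groove between -0.006 and 0.01 m and value of joint ring_clip_jaw below 0.15 rad and angle between ring_clip's own z axis and vertical below 0.18 rad and linear speed of ring_clip below 0.02 m/s); the robot touches nothing.
It fails at once if the small ring is moved from its place (more than 30 mm) (distance of small_clip from where it was at the start of the episode above 0.03 m).
It also fails if it takes over 35 s, if anything falls off the work surface, if the arm or the gripper's body presses on something with over 40 N, if the wrist force passes 120 N, or if a joint passes its speed limit or range.

## Robot

A 6-joint arm with a two-finger parallel gripper is mounted at the origin on a cart in front of the work surface, level with it; the furniture and walls round the work are solid. World frame = base frame: x ahead of the robot, y to its left, z up, the work surface at z = 0. Lengths are in m, angles in rad, forces in N, time in s.
With the tool pointing down it reaches from about 0.35 to 0.85 m from the base axis. Payload 8.1 kg.
Tool frame: the origin (TCP) lies on the centre line of the jaws, within the pads' length; the fingertips stand 22 mm ahead of it and the grasp point (between the pads) lies 3 mm ahead of it; z points along the fingers, y is the line along which they close (so a half turn about z gives the same grasp; the last joint's range is limited). The gripper opens to 93 mm and grips with 3 to 60 N. Pads are 15 mm wide; open, the fingers measure 128 mm over their backs; the gripper's body (75 mm by 188 mm) begins 65 mm behind the grasp point.
Start: joints at [-1.319, 0.13, 1.488, -0, 1.523, -0.085], TCP at [0.198, -0.566, 0.241] pointing down, gripper open.
Joint ranges: [-2.96, 2.96], [-0.89, 2.26], [0.02, 2.5], [-1.34, 4.48], [0, 2.73], [-2.66, 2.66]. Speed limits (rad/s): [2.39, 2.39, 2.79, 3.14, 3.14, 3.14].

## Interface

Orientations are given as a rotation vector (axis times angle).
In Python, from plant import robot, camrig, monitor gives the robot as it stands (robot), with the cameras (camrig) and the readings (monitor).
- The arm moves only by the tool advance, called after "Call:" as name(argument=value, ...), one argument or row to a line, values as JSON. Schema: {"type":"object","properties":{"steps":{"type":"object","properties":{"ticks":{"type":"array","items":{"type":"array","items":{"type":"number"},"minItems":5,"maxItems":5},"minItems":1,"maxItems":20}},"additionalProperties":false,"required":["ticks"]},"grip_n":{"type":"number"},"only":{"type":"string"},"quiet":{"type":"boolean"},"lines":{"type":"string"}},"required":["steps"],"additionalProperties":false}. steps is an object whose key "ticks" holds a list of rows, 1 to 20 of them, each of 5 numbers: the finger opening in m, then dx, dy, dz in shares of the most that a row can go, 1 being 50 mm, then a turn about the tool's z in units of 0.2 rad; each row shifts and turns the commanded pose from where the row before left it, along the tool's axes as they then stand; what a row does not reach is not made up. A row lasts 1/10 s, in which the tool goes at most 0.05 m and 0.15 rad, less where a joint would pass 70% of its speed; a pose out of reach is approached as far as the arm can. The fingers move at their own pace and stop on an object; grip_n is the grip in N (left out, the last holds). Time passes only in rows, so rows that do not move let the fingers close. The tool returns the time, the measured TCP pose, the force, the opening and the grip force at its end. only (a regular expression) keeps the lines of the reply that match it, lines (a string "A,B") keeps lines A to B, and quiet returns only ok. Input that does not fit is refused with a message, and nothing moves.
- monitor.read_state(): the state, without advancing time (a new reading comes with each control period).
- camrig.read_camera(name): name is "side" or "top" or "wrist"; returns a dict with "image" (420x560x3 uint8, red, green, blue), "fx", "fy", "cx", "cy" (pixels), "R" (3x3) and "t" (3): a world point X has camera coordinates R X + t. Camera axes: x right, y down, z forward; pixel columns grow to the right and rows downward; lengths in m; the calibration is good to about 2 mm. The wrist camera is an equidistant fisheye: a pixel r from the principal point sees the ray r / f radians off the axis. A picture is of the moment at which its call begins. There is no depth.
- robot.close_job(): hands the job in; it is judged then, once.
The state is a dict: "t": time; "q": joint angles; "dq": joint speeds; "joint_torque": joint torques, N m; "tool_pos": TCP position; "orientation": TCP orientation; "force": force on the tool from outside, world axes, zero at the start; "wrist_torque": the same for the moment, N m; "opening": finger opening in m; "gripper_force": force on a finger pad.
Only numpy, scipy, OpenCV 4.12 (cv2) and the standard library are available. Lean on these libraries where they do the work, as an engineer would, in place of code of your own. Each camera call takes 0.05 s, during which the arm holds its last target. There are 200 camera calls.

## Working session

There is one attempt and no reset: what is moved stays moved. The work goes in short steps, Python scripts to look and compute and a tool call to move; the robot and the scene stay as the last step left them, time stands still between calls to the robot, and variables do not carry over. Pictures are saved under pics/ and viewed, at most 10 in all, crops included, and the job is handed in when it is done.

```bash
ls; mkdir -p pics
```

Create h.py:
```python
import numpy as np,cv2
from plant import robot, camrig, monitor
def snap(name,fn):
    c=camrig.read_camera(name);cv2.imwrite('pics/'+fn+'.png',c['image'][:,:,::-1])
    np.savez('pics/'+fn+'.npz',**{k:c[k] for k in('fx','fy','cx','cy','R','t')});return c
def ray(fn,u,v,fish=False):
    c=np.load('pics/'+fn+'.npz');x=(u-c['cx'])/c['fx'];y=(v-c['cy'])/c['fy']
    if fish:
        th=np.hypot(x,y);s=np.sin(th)/th if th>1e-9 else 1;d=np.array([x*s,y*s,np.cos(th)])
    else: d=np.array([x,y,1.])
    R=c['R'];d=R.T@d;return -R.T@c['t'],d/np.linalg.norm(d)
def atz(fn,u,v,z,fish=False):
    o,d=ray(fn,u,v,fish);return o+d*(z-o[2])/d[2]
def tri(*rs):
    A=sum(np.eye(3)-np.outer(d,d) for o,d in rs);b=sum((np.eye(3)-np.outer(d,d))@o for o,d in rs)
    p=np.linalg.solve(A,b);return p,[np.linalg.norm(np.cross(p-o,d)) for o,d in rs]
def proj(fn,X):
    c=np.load('pics/'+fn+'.npz');p=c['R']@np.array(X)+c['t'];return c['fx']*p[0]/p[2]+c['cx'],c['fy']*p[1]/p[2]+c['cy']
```

Run:
```python
from h import *
s=monitor.read_state();print(s['t'],s['tool_pos'],s['orientation'],s['opening'])
a=snap('top','top0')['image'];b=snap('side','side0')['image']
```

```text
pics
plant.py
0.0 [ 0.1981571  -0.56576602  0.23959754] [-3.09535623e+00 -5.26199438e-01  2.10921571e-04] 0.09250032101757999
```

View pics/top0.png

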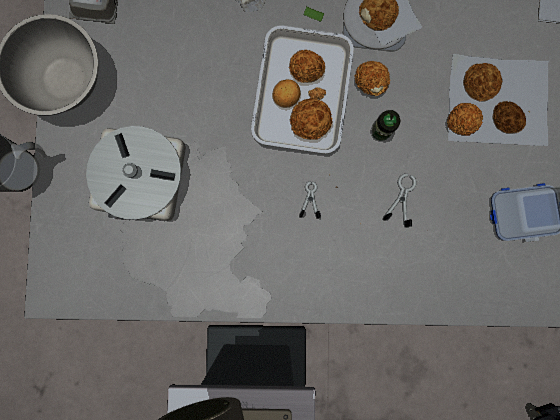

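View pics/side0.png

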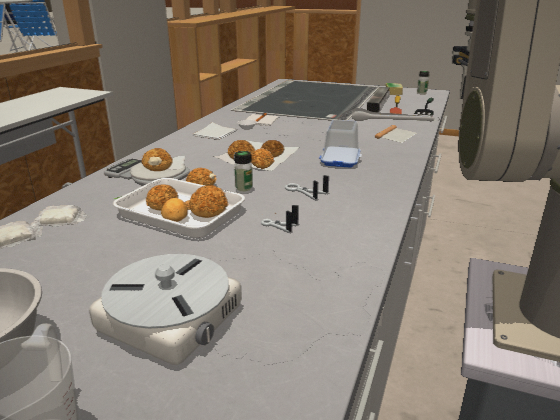

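The top view shows the large clip at about (403,200), the small one at (311,200) and the spindle at (131,171). In the side view the large clip is at (308,188) and the spindle at (165,275). I'll enlarge these.

Run:
```python
from h import *
t=cv2.imread('pics/top0.png');s=cv2.imread('pics/side0.png')
f=lambda i,x,y:cv2.resize(i[y:y+50,x:x+66],(396,300),interpolation=cv2.INTER_CUBIC)
cv2.imwrite('pics/c1.png',np.vstack([np.hstack([f(t,370,175),f(t,98,146)]),np.hstack([f(s,275,160),f(s,132,250)])]))
print(np.load('pics/top0.npz')['fx'],ray('top0',403,200)[0],atz('top0',403,200,0),atz('top0',131,171,.105),atz('top0',311,200,0))
```

```text
513.6574907528825 [ 0.45032135 -0.07546285  1.14439285] [ 0.56460533 -0.35475785  0.        ] [0.6038841 0.2261665 0.105    ] [ 0.56101114 -0.14850253  0.        ]
```

View pics/c1.png

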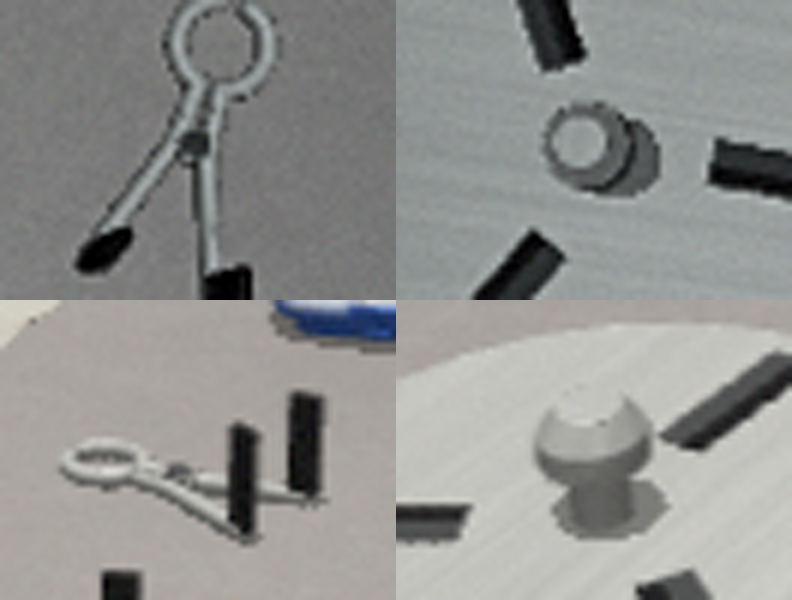

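The crop shows these points, in crop pixels:
- **Ring centre:** (221,48) top, (102,458) side.
- **Pivot:** (194,145) top, (179,470) side.
- **Paddle tops, side view:** (243,427) and (307,394). Their feet are at (245,537) and (308,498).
- **Spindle head top:** (582,140) top, (595,390) side.

Run:
```python
from h import *
T=lambda x,y:ray('top0',370+x/6-.4,175+y/6-.4)
S=lambda x,y:ray('side0',275+x/6-.4,160+(y-300)/6-.4)
print('ring',tri(T(221,48),S(102,458)))
print('piv',tri(T(194,145),S(179,470)))
for n,(x,y) in dict(p1t=(243,427),p2t=(307,394)).items():print(n,[np.round(atz('side0',275+x/6-.4,160+(y-300)/6-.4,z),4) for z in(.052,)])
for n,(x,y) in dict(p1b=(245,537),p2b=(308,498)).items():print(n,np.round(atz('side0',275+x/6-.4,160+(y-300)/6-.4,0.004),4))
print('headtop',tri(ray('top0',98+(582-396)/6-.4,146+140/6-.4),ray('side0',132+(595-396)/6-.4,250+90/6-.4)))
print('head', atz('top0',98+(590-396)/6-.4,146+148/6-.4,.09))
```

```text
ring (array([ 0.60516604, -0.36072884,  0.00557204]), [np.float64(0.0019459537712845573), np.float64(0.001945953771284376)])
piv (array([ 0.56685445, -0.34975973,  0.01014061]), [np.float64(0.0005737166755536998), np.float64(0.0005737166755536464)])
p1t [array([ 0.527 , -0.3095,  0.052 ])]
p2t [array([ 0.5124, -0.3544,  0.052 ])]
p1b [ 0.5233 -0.3054  0.004 ]
p2b [ 0.5098 -0.354   0.004 ]
headtop (array([0.60789705, 0.23074466, 0.10696828]), [np.float64(0.00015748525638163152), np.float64(0.000157485256381455)])
head [0.60759309 0.23279095 0.09      ]
```

Measurements agree with the given sizes: ring to pivot 39.9 mm, paddle midpoint 51 mm behind the pivot, head top at z 0.107 (expected 0.105). Next I hover above the grip point with the tool aligned.

The rows are not in the units I measure in: shifts go in shares of 50 mm and turns go in units of 0.2 rad. I convert before sending: -0.026 m is -0.52, 0.02 m is 0.4, 0.127 rad is 0.635.

Call:
advance(
  steps={"ticks":[[0.093, 0, 0, 0, 0.625], [0.093, 0, 0, 0, 0.625], [0.093, 0, 0, 0, 0.625], [0.093, 0, 0, 0, 0.625], [0.093, 0, 0, 0, 0.635], [0.093, 0.4, -0.52, 0, 0], [0.093, 0.4, -0.52, 0, 0], [0.093, 0.4, -0.52, 0, 0], [0.093, 0.4, -0.52, 0, 0], [0.093, 0.4, -0.52, 0, 0], [0.093, 0.4, -0.52, 0, 0], [0.093, 0.4, -0.52, 0, 0], [0.093, 0.4, -0.52, 0, 0], [0.093, 0.4, -0.52, 0, 0], [0.093, 0.4, -0.52, 0, 0], [0.093, 0.4, -0.52, 0, 0], [0.093, 0.4, -0.52, 0, 0], [0.093, 0, 0, 0, 0], [0.093, 0, 0, 0, 0]]},
  grip_n=20,
)

```text
t: 2.0
tool_pos: [0.5176, -0.3354, 0.24]
orientation: [-3.109, 0.452, 0.002]
force: [0.0, -0.9, 0.0]
opening: 0.0928
gripper_force: 0.0
```

Run:
```python
from h import *
from scipy.spatial.transform import Rotation as Ro
snap('wrist','w1');s=monitor.read_state();M=Ro.from_rotvec(s['orientation']).as_matrix();print(s['t'],s['tool_pos'],M.round(3),np.linalg.norm(s['force']))
w=cv2.imread('pics/w1.png');c=np.load('pics/w1.npz');print(c['fx'],c['cx'],c['cy'],-c['R'].T@c['t'])
```

```text
2.05 [ 0.51707171 -0.3360351   0.2400548 ] [[ 0.958 -0.286 -0.001]
 [-0.286 -0.958  0.   ]
 [-0.001  0.    -1.   ]] 0.32947382416791915
325.19226210127806 285.8583129842716 212.90890022187853 [ 0.59043634 -0.35698682  0.38479629]
```

View pics/w1.png

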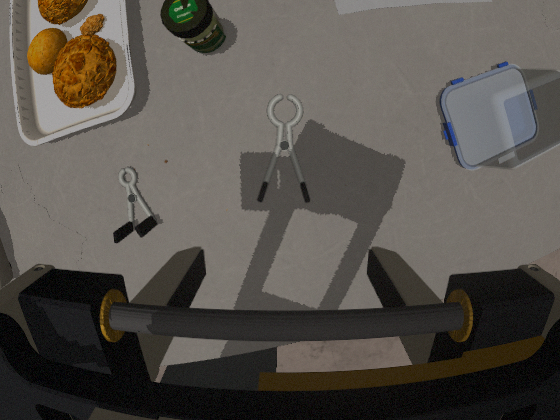

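The wrist view shows the large clip centred between the open fingers: ring centre (285,110), pivot (284.5,146), and paddle top ends at about (260,200) and (308,200). The small clip is well to the left, at (133,205).

Run:
```python
from h import *
w=cv2.imread('pics/w1.png');cv2.imwrite('pics/c2.png',cv2.resize(w[85:210,235:335],(480,600),interpolation=cv2.INTER_CUBIC))
A=lambda u,v,z:atz('w1',u,v,z,True).round(4)
print(A(285,110,.004),A(284.5,146,.010),A(260,200,.052),A(308,200,.052))
T=lambda x,y:ray('top0',370+x/6-.4,175+y/6-.4)
print(tri(T(221,48),ray('w1',285,110,True)),tri(T(194,145),ray('w1',284.5,146,True)))
S=lambda x,y:ray('side0',275+x/6-.4,160+(y-300)/6-.4)
print(tri(S(243,427),ray('w1',260,200,True)),tri(S(307,394),ray('w1',308,200,True)))
```

```text
[ 0.6049 -0.3602  0.004 ] [ 0.565  -0.3478  0.01  ] [ 0.5208 -0.3079  0.052 ] [ 0.5064 -0.3565  0.052 ]
(array([ 0.60390455, -0.36051319,  0.00745492]), [np.float64(0.0009106631363402351), np.float64(0.0009106631363404372)]) (array([ 0.56551311, -0.34801524,  0.01800207]), [np.float64(1.4373745205694639e-05), np.float64(1.4373745205647962e-05)])
(array([ 0.52367268, -0.30733787,  0.05370992]), [np.float64(0.002633517164677756), np.float64(0.0026335171646778227)]) (array([ 0.50957788, -0.35541791,  0.05273417]), [np.float64(0.0030671549136588082), np.float64(0.0030671549136587427)])
```

View pics/c2.png

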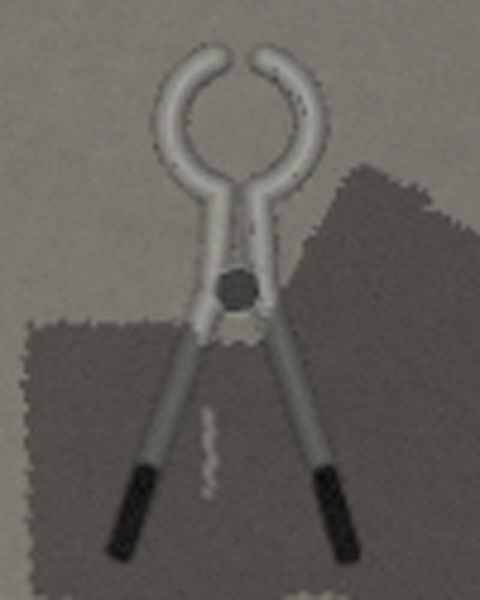

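Everything is consistent: pivot (0.5653,-0.348), yaw -0.30, clip flat on the table, paddle tops at z≈0.053. I'll descend with the pads 54 mm behind the pivot and squeeze.

In the tool's units: -0.0045 m is -0.09, -0.002 m is -0.04, 0.01 rad is 0.05.

Call:
advance(
  steps={"ticks":[[0.093, -0.09, -0.04, 0.4, 0.05], [0.093, 0, 0, 0.6, 0], [0.093, 0, 0, 0.6, 0], [0.093, 0, 0, 0.6, 0], [0.093, 0, 0, 0.6, 0], [0.093, 0, 0, 0.6, 0], [0.093, 0, 0, 0.4, 0], [0.093, 0, 0, 0.24, 0], [0.093, 0, 0, 0, 0], [0.093, 0, 0, 0, 0]]},
  grip_n=40,
)

```text
t: 3.05
tool_pos: [0.5138, -0.3336, 0.0395]
orientation: [3.106, -0.471, 0.001]
force: [-0.3, -0.5, 0.1]
opening: 0.0927
gripper_force: 0.0
```

Call:
advance(
  steps={"ticks":[[0.06, 0, 0, 0, 0], [0.05, 0, 0, 0, 0], [0.04, 0, 0, 0, 0], [0.03, 0, 0, 0, 0], [0.02, 0, 0, 0, 0], [0.01, 0, 0, 0, 0], [0.01, 0, 0, 0, 0], [0.01, 0, 0, 0, 0], [0.01, 0, 0, 0, 0]]},
  grip_n=40,
)

```text
t: 3.95
tool_pos: [0.5139, -0.3329, 0.0388]
orientation: [3.106, -0.47, 0.0]
force: [-1.1, -0.6, 1.7]
opening: 0.026
gripper_force: 6.1
```

Run:
```python
from h import *
snap('wrist','w2')
```

```text
(no output)
```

View pics/w2.png

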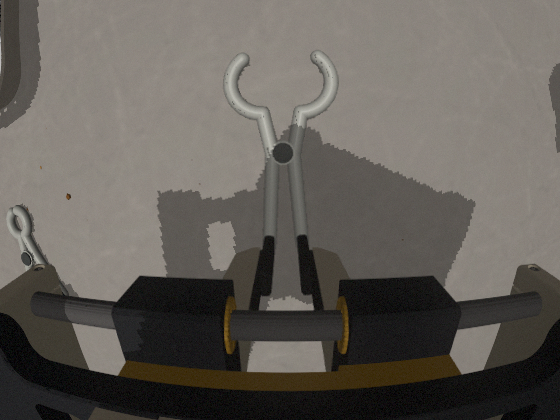

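The ring is spreading symmetrically between the pads (pivot at (283,153)) and the fingers are still closing. I'll finish the squeeze, then lift.

Call:
advance(
  steps={"ticks":[[0.005, 0, 0, 0, 0], [0.005, 0, 0, 0, 0], [0.005, 0, 0, 0, 0], [0.005, 0, 0, 0, 0], [0.005, 0, 0, 0, 0]]},
  grip_n=40,
)

```text
t: 4.5
tool_pos: [0.514, -0.3329, 0.0388]
orientation: [3.106, -0.47, 0.001]
force: [-0.2, -0.6, 3.3]
opening: 0.0176
gripper_force: 39.8
```

Call:
advance(
  steps={"ticks":[[0.005, 0, 0, -0.2, 0], [0.005, 0, 0, -0.4, 0], [0.005, 0, 0, -0.6, 0], [0.005, 0, 0, -0.6, 0], [0.005, 0, 0, -0.6, 0], [0.005, 0, 0, -0.6, 0], [0.005, 0, 0, -0.6, 0], [0.005, 0, 0, -0.2, 0], [0.005, 0, 0, 0, 0], [0.005, 0, 0, 0, 0]]},
  grip_n=40,
)

```text
t: 5.5
tool_pos: [0.5132, -0.3324, 0.2269]
orientation: [-3.105, 0.47, 0.003]
force: [1.0, 0.3, -0.7]
opening: 0.0175
gripper_force: 39.8
```

Run:
```python
from h import *
snap('wrist','w3');w=cv2.imread('pics/w3.png')
snap('side','s3');s=cv2.imread('pics/s3.png');snap('top','t3')
cv2.imwrite('pics/c3.png',np.hstack([cv2.resize(w[20:320,180:380],(400,600)),cv2.resize(s[60:230,230:343],(400,600),interpolation=cv2.INTER_CUBIC)]))
st=monitor.read_state();print(st['t'],st['tool_pos'],st['opening'],st['gripper_force'],st['force'])
```

```text
5.65 [ 0.51289713 -0.33210577  0.22613929] 0.017486430938836253 39.81966555118561 [-0.28286257  0.12466218 -1.45851084]
```

View pics/c3.png

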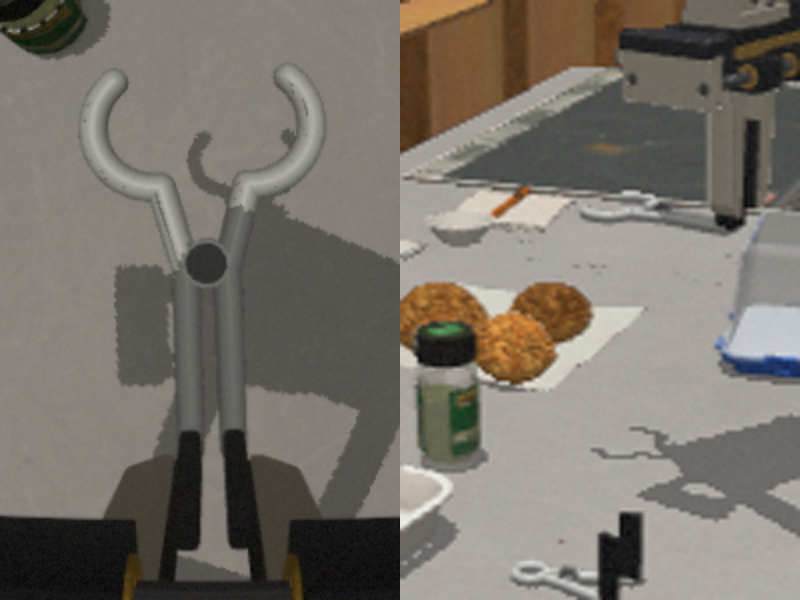

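The clip is held and fully spread (opening 17.5 mm, 40 N), pivot at wrist pixel (283,151), and it looks about level in the side view. Next I work out its pivot in the tool frame and the travel to the spindle.

Run:
```python
from h import *
from scipy.spatial.transform import Rotation as Ro
st=monitor.read_state();M=Ro.from_rotvec(st['orientation']).as_matrix();p=st['tool_pos']
print(st['t'],p,M[:,0],st['q'])
loc=lambda X:(M.T@(np.array(X)-p)).round(4)
z=p[2]-.039
print('pivot',loc(atz('w3',283,151,z+.014,True)))
for u,v in((239,59),(323.5,57.5)):print('tip',loc(atz('w3',u,v,z+.006,True)))
for u,v in((224,85),(339,85)):print('ringside',loc(atz('w3',u,v,z+.004,True)))
# level check in side view: predicted pixels (in crop coordinates)
for X in ((.055,0,.03),(.055+.02,0.008,.035),(.055+.058,.021,.035),(.055+.058,-.021,.035)):
    u,v=proj('s3',p+M@np.array(X));print('side crop',(u-230)*3.54+400,(v-60)*3.53)
```

```text
5.65 [ 0.51289713 -0.33210577  0.22613929] [ 0.95527056 -0.29571144 -0.00359282] [-6.58513746e-01  1.70232459e-01  1.47077497e+00 -1.02149242e-08
  1.50442170e+00  1.21248718e+00]
pivot [ 0.0615 -0.0013  0.0248]
tip [ 0.1124 -0.0253  0.0326]
tip [0.113  0.0205 0.0326]
ringside [ 0.0982 -0.034   0.0347]
ringside [0.098  0.0293 0.0346]
side crop 671.5575058464332 207.73416268487995
side crop 654.8110162667397 207.75565983865377
side crop 622.7160888843616 195.57656135025928
side crop 587.1211186525868 207.8177729114638
```

In the tool's units: -0.009 m is -0.18, -0.029 m is -0.58.

Call:
advance(
  steps={"ticks":[[0.005, -0.1, -0.3, 0, 0], [0.005, -0.18, -0.56, 0, 0], [0.005, -0.18, -0.58, 0, 0], [0.005, -0.18, -0.58, 0, 0], [0.005, -0.18, -0.58, 0, 0], [0.005, -0.18, -0.58, 0, 0], [0.005, -0.18, -0.58, 0, 0], [0.005, -0.18, -0.58, 0, 0], [0.005, -0.18, -0.58, 0, 0], [0.005, -0.18, -0.58, 0, 0], [0.005, -0.18, -0.58, 0, 0], [0.005, -0.18, -0.58, 0, 0], [0.005, -0.18, -0.58, 0, 0], [0.005, -0.18, -0.58, 0, 0], [0.005, -0.18, -0.58, 0, 0], [0.005, -0.18, -0.58, 0, 0], [0.005, -0.18, -0.58, 0, 0], [0.005, -0.18, -0.58, 0, 0], [0.005, -0.18, -0.58, 0, 0], [0.005, -0.18, -0.58, 0, 0]]},
  grip_n=40,
)

```text
t: 7.65
tool_pos: [0.5114, 0.2607, 0.2279]
orientation: [3.106, -0.469, -0.002]
force: [0.5, -0.1, -1.6]
opening: 0.0177
gripper_force: 39.8
```

Call:
advance(
  steps={"ticks":[[0.005, -0.12, -0.4, 0.4, 0], [0.005, -0.12, -0.14, 0.4, 0], [0.005, 0, 0, 0.2, 0], [0.005, 0, 0, 0, 0], [0.005, 0, 0, 0, 0], [0.005, 0, 0, 0, 0]]},
  grip_n=40,
)

```text
t: 8.25
tool_pos: [0.51, 0.288, 0.18]
orientation: [-3.105, 0.471, -0.003]
force: [0.2, -0.7, -0.5]
opening: 0.0179
gripper_force: 39.8
```

Run:
```python
from h import *
from scipy.spatial.transform import Rotation as Ro
snap('wrist','w4');snap('side','s4');snap('top','t4')
w=cv2.imread('pics/w4.png');s=cv2.imread('pics/s4.png')
cv2.imwrite('pics/c4.png',np.hstack([cv2.resize(w[20:320,180:380],(400,600)),cv2.resize(s[170:320,100:200],(400,600),interpolation=cv2.INTER_CUBIC)]))
st=monitor.read_state();print(st['t'],st['tool_pos'],st['opening'],Ro.from_rotvec(st['orientation']).as_matrix()[:,0],st['q'])
```

```text
8.4 [0.51001766 0.28808269 0.17981347] 0.01788197804981398 [ 0.95503425 -0.29649219  0.00140253] [ 4.26666766e-01  1.25895116e-01  1.60495539e+00 -2.53618431e-05
  1.40888619e+00  2.29848419e+00]
```

View pics/c4.png

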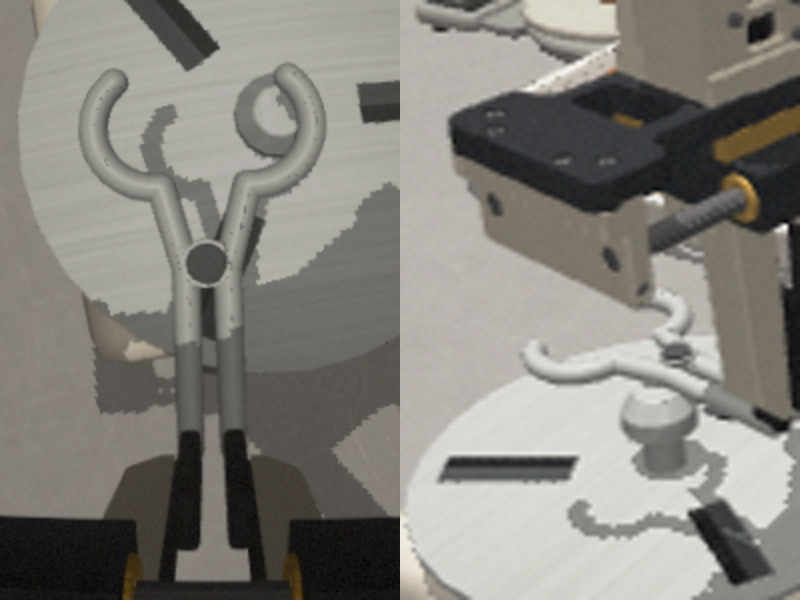

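I overshot sideways: the spindle head is at wrist crop (276,115), under the right jaw. The clip is still well spread and clear above it. I'll triangulate the clip and head from both views and correct.

Run:
```python
from h import *
from scipy.spatial.transform import Rotation as Ro
M=Ro.from_rotvec([-3.105,.471,-.003]).as_matrix();p=np.array([.51,.288,.18])
loc=lambda X:(M.T@(np.array(X)-p)).round(4)
W=lambda x,y:ray('w4',180+x/2-.25,20+y/2-.25,True)
S=lambda x,y:ray('s4',100+(x-400)/4-.4,170+y/4-.4)
for n,w,s in(('pivot',(206,262),(677,352)),('tipL',(118,80),(534,350)),('tipR',(287,75),(657,300))):
    X,e=tri(W(*w),S(*s));print(n,X.round(4),loc(X),np.round(e,4))
X=atz('w4',180+276/2-.25,20+115/2-.25,.090,True);print('head',X,loc(X))
X=atz('w4',180+272/2-.25,20+109/2-.25,.105,True);print('headtop',X,loc(X))
X=atz('s4',100+(660-400)/4-.4,170+393/4-.4,.105);print('side headtop',X,loc(X),'prior',loc([.608,.231,.105]))
```

```text
pivot [0.5689 0.2716 0.1519] [ 0.0611 -0.0018  0.0282] [0.0001 0.0001]
tipL [0.6251 0.2798 0.145 ] [ 0.1122 -0.0263  0.0352] [0.0006 0.0006]
tipR [0.609  0.2324 0.1435] [0.1109 0.0238 0.0366] [0.0041 0.0041]
head [0.60797293 0.23397934 0.09      ] [0.1094 0.0227 0.0902]
headtop [0.60867458 0.23666055 0.105     ] [0.1093 0.0199 0.0752]
side headtop [0.60498567 0.2363441  0.105     ] [0.1059 0.0213 0.0752] prior [0.1104 0.0255 0.0752]
```

In the tool's units: 0.0015 m is 0.03, 0.015 m is 0.3.

Call:
advance(
  steps={"ticks":[[0.005, 0.03, 0.14, 0, 0], [0.005, 0.04, 0.18, 0, 0], [0.005, 0.04, 0.18, 0, 0], [0.005, 0, 0, 0.3, 0], [0.005, 0, 0, 0.1, 0], [0.005, 0, 0, 0, 0], [0.005, 0, 0, 0, 0], [0.005, 0, 0, 0, 0]]},
  grip_n=40,
)

```text
t: 9.2
tool_pos: [0.5073, 0.2631, 0.1588]
orientation: [-3.106, 0.469, -0.0]
force: [0.2, -0.4, -0.8]
opening: 0.0174
gripper_force: 39.8
```

Run:
```python
from h import *
snap('wrist','w5');snap('side','s5')
w=cv2.imread('pics/w5.png');s=cv2.imread('pics/s5.png')
cv2.imwrite('pics/c5.png',np.hstack([cv2.resize(w[20:170,230:330],(400,600),interpolation=cv2.INTER_CUBIC),cv2.resize(s[170:320,100:200],(400,600),interpolation=cv2.INTER_CUBIC)]))
st=monitor.read_state();print(st['t'],st['tool_pos'],st['opening'],st['orientation'])
```

```text
9.3 [0.50737513 0.2631101  0.15902672] 0.017921727304562846 [-3.10596131e+00  4.69293395e-01 -9.11033550e-04]
```

View pics/c5.png

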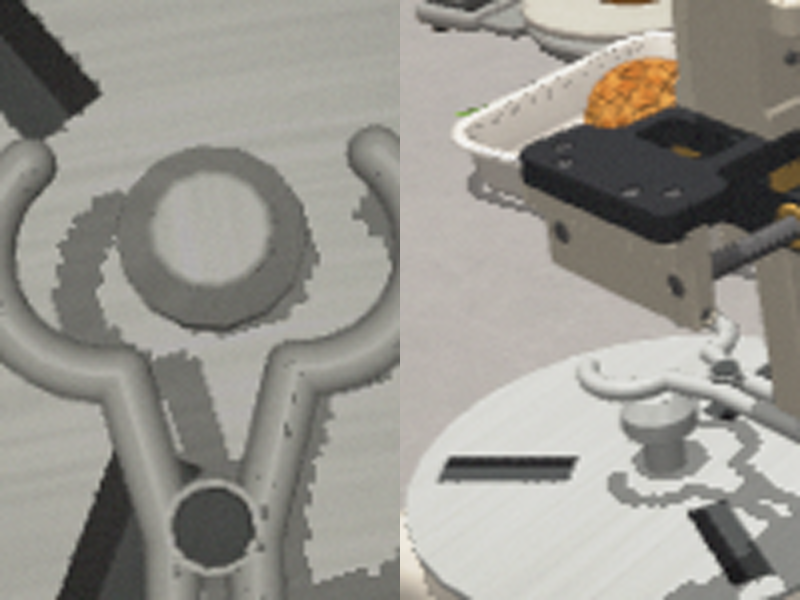

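The head now sits centrally between the spread jaws: head top (211,229), rim centre (211,238), and the pivot at (214,525) in the wrist crop.

Run:
```python
from h import *
from scipy.spatial.transform import Rotation as Ro
M=Ro.from_rotvec([-3.106,.4695,-.0005]).as_matrix();p=np.array([.5073,.2631,.159])
W=lambda x,y,z:(M.T@(atz('w5',230+x/4-.4,20+y/4-.4,z,True)-p)).round(4)
print('top',W(211,229,.105),'rim',W(211,238,.09),'rim',W(211,238,.096),'pivot',W(214,525,.134),'tips',W(25,160,.123),W(375,152,.123))
print('crotch',W(205,375,.123),'L',W(14,255,.123),'R',W(397,255,.123))
```

```text
top [ 0.1041 -0.0022  0.054 ] rim [ 0.1048 -0.0023  0.069 ] rim [ 0.1039 -0.0023  0.063 ] pivot [ 0.0611 -0.0015  0.025 ] tips [ 0.1121 -0.0276  0.036 ] [0.113  0.0205 0.036 ]
crotch [ 0.0811 -0.0028  0.036 ] L [ 0.0985 -0.0291  0.036 ] R [0.0983 0.0235 0.036 ]
```

Aligned to within about 1 mm, so I lower it.

Call:
advance(
  steps={"ticks":[[0.005, 0, 0, 0.2, 0], [0.005, 0, 0, 0.2, 0], [0.005, 0, 0, 0.2, 0], [0.005, 0, 0, 0.2, 0], [0.005, 0, 0, 0.08, 0], [0.005, 0, 0, 0.04, 0], [0.005, 0, 0, 0, 0], [0.005, 0, 0, 0, 0], [0.005, 0, 0, 0, 0]]},
  grip_n=40,
)

```text
t: 10.2
tool_pos: [0.5075, 0.263, 0.1133]
orientation: [-3.106, 0.47, -0.001]
force: [0.1, -0.6, -1.2]
opening: 0.0176
gripper_force: 39.8
```

Call:
advance(
  steps={"ticks":[[0.005, 0, 0, 0.02, 0], [0.005, 0, 0, 0.02, 0], [0.005, 0, 0, 0, 0], [0.005, 0, 0, 0, 0]]},
  grip_n=40,
)

```text
t: 10.6
tool_pos: [0.5071, 0.2628, 0.1106]
orientation: [3.106, -0.47, -0.0]
force: [0.8, 0.0, -1.1]
opening: 0.0182
gripper_force: 39.8
```

In the tool's units: 0.001 m is 0.02, 0.0005 m is 0.01.

Call:
advance(
  steps={"ticks":[[0.005, 0, 0, 0.02, 0], [0.005, 0, 0, 0.01, 0], [0.005, 0, 0, 0, 0], [0.005, 0, 0, 0, 0]]},
  grip_n=40,
)

```text
t: 11.0
tool_pos: [0.5071, 0.2628, 0.1091]
orientation: [3.106, -0.47, -0.0]
force: [-0.3, 0.5, -1.1]
opening: 0.0176
gripper_force: 39.8
```

Run:
```python
from h import *
snap('wrist','w6');snap('side','s6')
w=cv2.imread('pics/w6.png');s=cv2.imread('pics/s6.png')
cv2.imwrite('pics/c6.png',np.hstack([cv2.resize(w[20:170,230:330],(400,600),interpolation=cv2.INTER_CUBIC),cv2.resize(s[200:350,100:200],(400,600),interpolation=cv2.INTER_CUBIC)]))
```

```text
(no output)
```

View pics/c6.png

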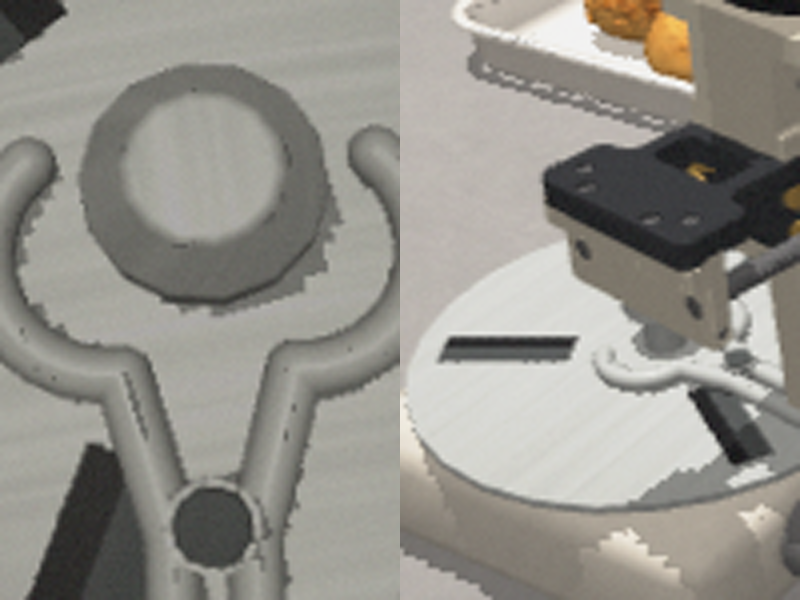

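The ring is around the neck, just above the disc (narrow shadow gap). That was my tenth picture, so from here I go by forces and numbers. I'll ease down to contact.

In the tool's units: 0.001 m is 0.02.

Call:
advance(
  steps={"ticks":[[0.005, 0, 0, 0.02, 0], [0.005, 0, 0, 0, 0], [0.005, 0, 0, 0, 0]]},
  grip_n=40,
)

```text
t: 11.4
tool_pos: [0.5073, 0.2629, 0.1087]
orientation: [-3.106, 0.47, -0.001]
force: [-3.4, 0.2, 5.8]
opening: 0.0179
gripper_force: 39.8
```

Call:
advance(
  steps={"ticks":[[0.005, 0, 0, 0.02, 0], [0.005, 0, 0, 0, 0], [0.005, 0, 0, 0, 0]]},
  grip_n=40,
)

```text
t: 11.7
tool_pos: [0.5073, 0.263, 0.1087]
orientation: [-3.106, 0.47, -0.001]
force: [-7.6, -2.4, 12.8]
opening: 0.0179
gripper_force: 39.9
```

Contact with the disc. I relieve the press slightly, then open the fingers.

In the tool's units: -0.0015 m is -0.03.

Call:
advance(
  steps={"ticks":[[0.005, 0, 0, -0.03, 0], [0.005, 0, 0, 0, 0], [0.03, 0, 0, 0, 0], [0.04, 0, 0, 0, 0], [0.05, 0, 0, 0, 0], [0.06, 0, 0, 0, 0], [0.075, 0, 0, 0, 0], [0.093, 0, 0, 0, 0], [0.093, 0, 0, 0, 0], [0.093, 0, 0, 0, 0], [0.093, 0, 0, 0, 0], [0.093, 0, 0, 0, 0]]},
  grip_n=40,
)

```text
t: 12.9
tool_pos: [0.507, 0.2628, 0.1086]
orientation: [3.106, -0.47, -0.0]
force: [-0.7, -0.3, 0.5]
opening: 0.0915
gripper_force: 0.0
```

Run:
```python
from h import *
snap('wrist','w7')
```

Run:
```python
from h import *
from scipy.spatial.transform import Rotation as Ro
g=cv2.cvtColor(cv2.imread('pics/w7.png'),cv2.COLOR_BGR2GRAY)
m=(g<62).astype('uint8')
n,l,s,c=cv2.connectedComponentsWithStats(m[100:330,180:400])
M=Ro.from_rotvec([3.106,-.47,0]).as_matrix();p=np.array([.507,.2628,.1086])
for i in range(1,n):
    if s[i,4]>60:
        u,v=c[i]+[180,100];X=atz('w7',u,v,.086,True);print(s[i],u,v,'tool',(M.T@(X-p)).round(4),X.round(4), 'z.12',(M.T@(atz('w7',u,v,.12,True)-p)).round(4))
```

```text
[  42   31   42   92 1687] 243.34439834024897 181.82631890930645 tool [ 0.0452 -0.0224  0.0226] [0.5568 0.2708 0.086 ] z.12 [ 0.0514 -0.0178 -0.0114]
[138 128  30  61 798] 332.33333333333337 258.90225563909775 tool [0.0013 0.0263 0.0226] [0.5004 0.2373 0.086 ] z.12 [ 0.0164  0.021  -0.0114]
[ 46 130  28  61 748] 239.1885026737968 259.9545454545455 tool [ 0.0005 -0.0264  0.0226] [0.5153 0.2878 0.086 ] z.12 [ 0.0158 -0.021  -0.0114]
[   0  147  220   83 7522] 294.3891252326509 301.58109545333684 tool [-0.0267  0.0052  0.0226] [0.48   0.2658 0.086 ] z.12 [-0.0059  0.0041 -0.0114]
```

Paddles have sprung apart symmetrically to ±26 mm (closed) and are clear of the fingers. I lift straight up and measure again.

In the tool's units: -0.02 m is -0.4, -0.01 m is -0.2.

Call:
advance(
  steps={"ticks":[[0.093, 0, 0, -0.2, 0], [0.093, 0, 0, -0.4, 0], [0.093, 0, 0, -0.4, 0], [0.093, 0, 0, -0.4, 0], [0.093, 0, 0, -0.4, 0], [0.093, 0, 0, -0.4, 0], [0.093, 0, 0, -0.2, 0], [0.093, 0, 0, 0, 0], [0.093, 0, 0, 0, 0]]},
)

```text
t: 13.85
tool_pos: [0.507, 0.2628, 0.2282]
orientation: [3.106, -0.47, -0.0]
force: [-0.1, 0.5, 0.7]
opening: 0.0931
gripper_force: 0.0
```

Run:
```python
from h import *
from scipy.spatial.transform import Rotation as Ro
snap('wrist','w8');st=monitor.read_state();M=Ro.from_rotvec(st['orientation']).as_matrix();p=st['tool_pos']
g=cv2.cvtColor(cv2.imread('pics/w8.png'),cv2.COLOR_BGR2GRAY)
u0,v0=230,80;sub=cv2.resize(g[v0:v0+130,u0:u0+120],None,fx=4,fy=4,interpolation=cv2.INTER_CUBIC)
for r in((12,30),(30,75)):
    C=cv2.HoughCircles(cv2.medianBlur(sub,7),cv2.HOUGH_GRADIENT,1,30,param1=80,param2=22,minRadius=r[0],maxRadius=r[1])
    for x,y,R in ([] if C is None else C[0][:7]):
        u,v=u0+x/4-.4,v0+y/4-.4;print(r,round(u,1),round(v,1),R/4,[atz('w8',u,v,z,True)[:2].round(4) for z in(.074,.084,.105)])
m=(g<62).astype('uint8');n,l,s,c=cv2.connectedComponentsWithStats(m[100:280,200:370])
for i in range(1,n):
    if s[i,4]>25:
        print(s[i],c[i]+[200,100],[atz('w8',*(c[i]+[200,100]),z,True)[:2].round(4) for z in(.084,.1)])
print(p,st['t'])
```

```text
(12, 30) 284.2 141.7 5.9 [array([0.5633, 0.2468]), array([0.5638, 0.2466]), array([0.5649, 0.2462])]
(30, 75) 282.5 88.0 10.675 [array([0.6111, 0.2337]), array([0.6101, 0.2339]), array([0.6078, 0.2344])]
(30, 75) 284.7 98.7 13.525 [array([0.601 , 0.2347]), array([0.6003, 0.2349]), array([0.5988, 0.2353])]
[ 46  28  26  56 602] [259.07142857 159.45016611] [array([0.5554, 0.2727]), array([0.5567, 0.2709])]
[106  87  15  29 222] [313.03153153 201.34684685] [array([0.5041, 0.2374]), array([0.5083, 0.2376])]
[ 52  89  17  28 232] [258.47413793 202.15086207] [array([0.5181, 0.2855]), array([0.5215, 0.283 ])]
[  0 149   6  31 145] [201.93103448 264.90344828] [array([0.474 , 0.3607]), array([0.4798, 0.354 ])]
[166 150   4  30  70] [368.2        266.17142857] [array([0.4236, 0.2021]), array([0.4322, 0.2042])]
[0.50662311 0.2626044  0.22747412] 13.9
```

Run:
```python
from h import *
for f,zb,(a,b,c_,d) in(('w1',0,(170,215,240,325)),('w8',.07,(175,240,240,335))):
    g=cv2.cvtColor(cv2.imread(f'pics/{f}.png'),cv2.COLOR_BGR2GRAY)
    n,l,s,c=cv2.connectedComponentsWithStats((g[a:b,c_:d]<(40 if f=='w1' else 62)).astype('uint8'))
    for z in(.026,.052):
        P=[]
        for i in range(1,n):
            if s[i,4]>40:
                # extreme rear end of blob = top's rear edge
                ys,xs=np.where(l==i);k=ys>=ys.max()-3 if z>.05 else ys>-1
                P.append(atz(f,xs[k].mean()+c_,ys[k].mean()+a,zb+z,True))
        print(f,z,len(P),np.round(P,4).tolist(),[np.linalg.norm(P[0]-P[1]).round(4) if len(P)==2 else None])
# angle of each blob and dist to spindle
```

```text
w1 0.026 2 [[0.5241, -0.3095, 0.026], [0.5097, -0.3554, 0.026]] [np.float64(0.0481)]
w1 0.052 2 [[0.5216, -0.3081, 0.052], [0.5074, -0.3555, 0.052]] [np.float64(0.0495)]
w8 0.026 3 [[0.5421, 0.2799, 0.096], [0.5072, 0.2376, 0.096], [0.5207, 0.2836, 0.096]] [None]
w8 0.052 3 [[0.5429, 0.2756, 0.122], [0.5037, 0.2378, 0.122], [0.5174, 0.2854, 0.122]] [None]
```

Paddle spacing matches the closed state exactly (47.9 vs 48.1 mm, and 49.5 vs 49.5 mm). The ring centre measures about 6 mm from the axis, and the closed bore can only allow about 5 mm around the neck. So it is closed in the groove, and I hand the job in.

```bash
python3 -c "
from plant import robot, camrig, monitor
print(robot.close_job())"
```

```text
the job is handed in; nothing more can be done
None
```

I've handed the job in: by my measurements the large ring is closed in the groove round the spindle's neck, lying on the disc and let go, and the small ring was never touched, but the hand-in returned no verdict.

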